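# Sort the inner drive-shaft joints into their colour dishes

### The job

Pick out the four inner drive-shaft joints (the ones with a straight-sided dark can, not the domed bells) and stand each one upright, flat on the floor of the dish of its cap's colour. Lower each one right down before letting go, drop or knock over none, and leave the two domed bell joints standing where they are.

Things in the scene. Friction and masses are not known exactly. Their poses are not given: they have to be found in the camera images.
- inner_red: Inner drive-shaft joint with the red cap, loose: a straight-sided dark steel can, 56 mm diameter and 50 mm high, flat on top with a red paint ring; from its middle rises a 23 mm splined stub, its top 42 mm (z = 88 to 130 mm) under a rigid 26 mm wide red cap: grip there. Total height 130 mm, 0.7 kg, stands by itself. Origin: centre of underside; z up; round, yaw is of no matter
- inner_yellow: Inner drive-shaft joint with the yellow cap, loose: a straight-sided dark steel can, 56 mm diameter and 50 mm high, flat on top with a yellow paint ring; from its middle rises a 23 mm splined stub, its top 42 mm (z = 88 to 130 mm) under a rigid 26 mm wide yellow cap: grip there. Total height 130 mm, 0.7 kg, stands by itself. Origin: centre of underside; z up; round, yaw is of no matter
- inner_blue: Inner drive-shaft joint with the blue cap, loose: a straight-sided dark steel can, 56 mm diameter and 50 mm high, flat on top with a blue paint ring; from its middle rises a 23 mm splined stub, its top 42 mm (z = 88 to 130 mm) under a rigid 26 mm wide blue cap: grip there. Total height 130 mm, 0.7 kg, stands by itself. Origin: centre of underside; z up; round, yaw is of no matter
- inner_green: Inner drive-shaft joint with the green cap, loose: a straight-sided dark steel can, 56 mm diameter and 50 mm high, flat on top with a green paint ring; from its middle rises a 23 mm splined stub, its top 42 mm (z = 88 to 130 mm) under a rigid 26 mm wide green cap: grip there. Total height 130 mm, 0.7 kg, stands by itself. Origin: centre of underside; z up; round, yaw is of no matter
- outer_red: Outer drive-shaft joint with a red cap, loose, NOT to be moved: a bright domed bell that widens downwards to a toothed ring of 78 mm diameter at its foot, 50 mm high; from its middle rises a 23 mm splined stub, its top 42 mm (z = 88 to 130 mm) under a rigid 26 mm wide red cap. Total height 130 mm, 0.7 kg, stands by itself. Origin: centre of underside; z up; round, yaw is of no matter
- outer_blue: Outer drive-shaft joint with a blue cap, loose, NOT to be moved: a bright domed bell that widens downwards to a toothed ring of 78 mm diameter at its foot, 50 mm high; from its middle rises a 23 mm splined stub, its top 42 mm (z = 88 to 130 mm) under a rigid 26 mm wide blue cap. Total height 130 mm, 0.7 kg, stands by itself. Origin: centre of underside; z up; round, yaw is of no matter
- dish_red: Round open red dish, fixed to the bench: outside diameter 92 mm, inside diameter 80 mm, rim 16 mm above the bench, flat inner floor 5 mm above the bench. Origin: centre of its underside, on the bench (z = 0); z up
- dish_yellow: Round open yellow dish, fixed to the bench: outside diameter 92 mm, inside diameter 80 mm, rim 16 mm above the bench, flat inner floor 5 mm above the bench. Origin: centre of its underside, on the bench (z = 0); z up
- dish_blue: Round open blue dish, fixed to the bench: outside diameter 92 mm, inside diameter 80 mm, rim 16 mm above the bench, flat inner floor 5 mm above the bench. Origin: centre of its underside, on the bench (z = 0); z up
- dish_green: Round open green dish, fixed to the bench: outside diameter 92 mm, inside diameter 80 mm, rim 16 mm above the bench, flat inner floor 5 mm above the bench. Origin: centre of its underside, on the bench (z = 0); z up
There are look-alikes about, which are no part of the job. What is shaped like the inner_blue but orange, pink or purple is not meant.

How it is judged:
At the end, for the whole second after the job is handed in: Each inner joint stands upright (0.08 rad), at rest, on the inner floor of the dish of its own colour (underside 2 to 9 mm above the bench, axis within 14 mm of the dish's, as anywhere inside the rim is); both outer joints stand upright within 20 mm of where they were (horizontal distance between inner_red and dish_red below 0.014 m and z of inner_red in the frame of dish_red between 0.002 and 0.009 m and angle between each of inner_red, inner_yellow, inner_blue, inner_green, outer_red, outer_blue's own z axis and vertical below 0.08 rad and linear speed of each of inner_red, inner_yellow, inner_blue, inner_green, outer_red, outer_blue below 0.02 m/s and angular speed of each of inner_red, inner_yellow, inner_blue, inner_green below 0.2 rad/s and horizontal distance between inner_yellow and dish_yellow below 0.014 m and z of inner_yellow in the frame of dish_yellow between 0.002 and 0.009 m and horizontal distance between inner_blue and dish_blue below 0.014 m and z of inner_blue in the frame of dish_blue between 0.002 and 0.009 m and horizontal distance between inner_green and dish_green below 0.014 m and z of inner_green in the frame of dish_green between 0.002 and 0.009 m and distance of each of outer_red, outer_blue from where it was at the start of the episode below 0.02 m); the robot touches nothing.
It fails at once if an outer joint (domed bell) is shifted by more than 20 mm (distance of any of outer_red, outer_blue from where it was at the start of the episode above 0.02 m).
It fails at once if a joint is knocked over (tilted by more than 1 rad) (angle between any of inner_red, inner_yellow, inner_blue, inner_green, outer_red, outer_blue's own z axis and vertical above 1 rad).
It fails at once if an inner joint is dropped: its underside is more than 30 mm above the bench while the fingers do not hold it ((height (world z) of inner_red above 0.03 m and contact force between the fingers and inner_red below 0.02 N) or (height (world z) of inner_yellow above 0.03 m and contact force between the fingers and inner_yellow below 0.02 N) or (height (world z) of inner_blue above 0.03 m and contact force between the fingers and inner_blue below 0.02 N) or (height (world z) of inner_green above 0.03 m and contact force between the fingers and inner_green below 0.02 N)).
It also fails if it takes over 125 s, if anything falls off the work surface, if the arm or the gripper's body presses on something with over 40 N, if the wrist force passes 120 N, or if a joint passes its speed limit or range.

### The arm

A 6-joint arm with a two-finger parallel gripper is mounted at the origin on the work surface. World frame = base frame: x ahead of the robot, y to its left, z up, the work surface at z = 0. Lengths are in m, angles in rad, forces in N, time in s.
With the tool pointing down it reaches from about 0.35 to 0.975 m from the base axis. Payload 17.4 kg.
Tool frame: the origin (TCP) lies midway between the tips of the shut fingers; the grasp point (between the pads) lies 19 mm behind it; z points along the fingers, y is the line along which they close (so a half turn about z gives the same grasp; the last joint's range is limited). The gripper opens to 85 mm and grips with 20 to 120 N. Pads are 22 mm wide; open, the fingers measure 114 mm over their backs; the gripper's body (76 mm by 85 mm) begins 54 mm behind the grasp point. The pads swing forward as they close: fully open they stand 13 mm farther back than shut.
Start: joints at [-1.245, 0.116, 1.442, -0, 1.584, -0.038], TCP at [0.24, -0.631, 0.231] pointing down, gripper open.
Joint ranges: [-2.83, 2.83], [-0.83, 2.19], [0.07, 2.5], [-1.14, 4.28], [0.01, 3], [-2.97, 2.97]. Speed limits (rad/s): [1.89, 1.89, 2.22, 3.14, 3.14, 3.14].

### API

Orientations are given as a rotation vector (axis times angle).
In Python, from plant import arm gives the robot as it stands.
- The arm moves only by the tool move_arm, never from a script. Its argument "moves" is a list that holds one entry, the list of rows, each a list of 5 numbers: the opening, from 0 (shut) to 1 (fully open), then the shift along the world's x, y, z as a fraction of full scale, then the turn about the world's z as a fraction of full scale. A call has 1 to 12 rows; each row shifts and turns the commanded pose from where the row before left it; what a row does not reach is not made up. Full scale, the value 1, is 0.75 m for a shift and 60 degrees for a turn. A row lasts 1/10 s, in which the tool goes at most 50 mm and 8.59 degrees, less where a joint would pass 70% of its speed; a pose out of reach is approached as far as the arm can. A call with a number of a shift or a turn outside -1 to 1 is refused whole. A call with a gripper value outside its range is refused whole. The fingers move at their own pace and stop on an object; "squeeze" is the grip in N (left out, the last holds). Time passes only in rows, so rows that do not move let the fingers close. It gives the time, the measured TCP pose, the force, the opening and the grip force at its end, in the units of the state.
- arm.get_state(): the state, without advancing time (a new reading comes with each control period).
- arm.read_camera(name): name is "side" or "top" or "wrist"; returns a dict with "pixels" (480x640x3 uint8, red, green, blue), "fx", "fy", "cx", "cy" (pixels), "rvec" (rotation vector, rad) and "tvec" (3), from world to camera coordinates, as OpenCV has them. Camera axes: x right, y down, z forward; pixel columns grow to the right and rows downward; lengths in m; the calibration is good to about 2 mm. A picture is of the moment at which its call begins. There is no depth.
- arm.job_done(): hands the job in; it is judged then, once.
Trained networks look in the newest picture that a camera, given by its name, has taken for a name from the list of things; names that differ only in an ending like _2 or _b are one class to them, and where a whole thing is asked for, a point or a joint stands for the part that bears it (a point fixed in the world has none). Each returns a list of dicts, best first, with "p" (0 to 1); they miss things now and then, are a little off and sometimes report something else, mostly with a low value. They report only what shows in the picture. A call takes as long as a camera call. They do not tell look-alikes from the thing itself.
- arm.trace(target, camera): "mask" (480x640 bool, what is visible of it) and "box" ([left, top, width, height] in pixels, round what is visible of it).
The state is a dict: "time": time; "joint_positions": joint angles; "qvel": joint speeds; "tau": joint torques, N m; "eef_pos": TCP position; "ee_rot": TCP orientation; "contact_force": force on the tool from outside, world axes, zero at the start; "moment": the same for the moment, N m; "finger_gap": finger opening in m; "gripper_force": force on a finger pad.
Only numpy, scipy, OpenCV 4.12 (cv2) and the standard library are available. Lean on these libraries where they do the work, as an engineer would, in place of code of your own. Each camera call takes 0.05 s, during which the arm holds its last target. There are 200 camera calls.

## Working session

There is one attempt and no reset: what is moved stays moved. The work goes in short steps, Python scripts to look and compute and a tool call to move; the robot and the scene stay as the last step left them, time stands still between calls to the robot, and variables do not carry over. Pictures are saved under pics/ and viewed, at most 14 in all, crops included, and the job is handed in when it is done.

Besides the shell and the picture viewer there is one more tool, called after ">>>" by a JSON object that holds its "method" and its "body". move_arm: Moves the arm, as the interface text tells. Shift numbers are shares of 0.75 m and turn numbers shares of 60 degrees, none past 1 either way. Its arguments: {"type":"object","properties":{"moves":{"type":"array","items":{"type":"array","items":{"type":"array","items":{"type":"number","minimum":-1,"maximum":1}}}},"squeeze":{"type":"number"}},"required":["moves"]}

```bash
mkdir -p pics; ls; python3 - <<'E'
from plant import arm
import cv2
for n in ("top","side","wrist"):
    c=arm.read_camera(n); cv2.imwrite(f"pics/{n}0.png",c["pixels"][:,:,::-1]); print(n,c["fx"],c["cx"],c["cy"],c["rvec"],c["tvec"])
s=arm.get_state(); print(s)
E
```

```text
pics
top 546.44045786542 324.0967827883512 243.30237022529 [ 2.13928509 -2.13011166  0.13768264] [0.01510645 0.47914266 1.15493006]
side 558.8497382989577 323.4925226716726 232.20103582521705 [ 0.43799303 -2.66415433  1.25975614] [0.4624492  0.11442769 1.21425399]
wrist 420.9225456516091 317.78530563561503 241.6552154184243 [-2.40354774  1.65624667  0.22085483] [-0.67374405 -0.03355235  0.3803675 ]
{'time': 0.15, 'joint_positions': array([-1.24479801e+00,  1.16387064e-01,  1.44208315e+00,  1.84999733e-05,
        1.58401606e+00, -3.78298641e-02]), 'qvel': array([ 0.00089019, -0.00040523, -0.00262597,  0.00167538,  0.0020824 ,
        0.00108522]), 'tau': array([ 3.37188751e-03, -7.32504559e+01, -6.32850409e+01,  1.81382393e-04,
        5.04661686e-03,  8.74489115e-05]), 'eef_pos': array([ 0.2401353 , -0.63069295,  0.23074197]), 'ee_rot': array([-3.08888145e+00, -5.68192984e-01,  1.72745260e-04]), 'contact_force': array([-0.51624606,  0.15227307, -0.04424001]), 'moment': array([-0.01438526, -0.05641018,  0.01234686]), 'gripper_force': 0.0, 'finger_gap': 0.08506091937702959}
```

View pics/top0.png

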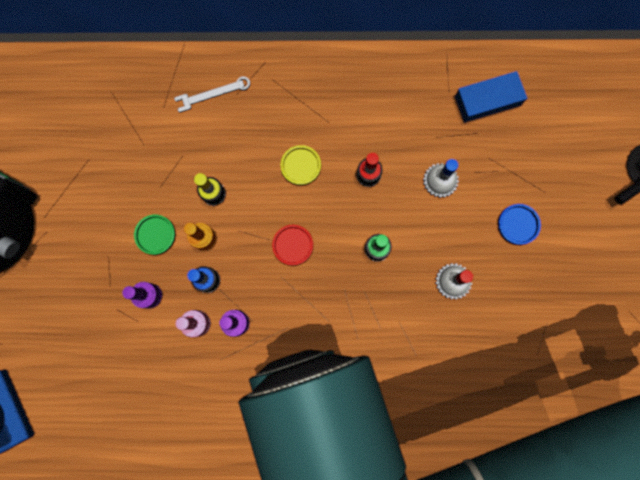

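View pics/side0.png

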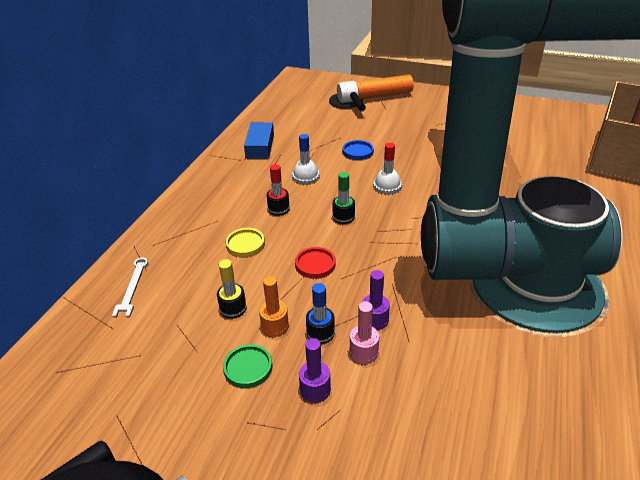

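The top view shows the inner joints (dark cans) with these caps: yellow (200,181), red (372,160), blue (195,276) and green (378,242). The bright bells are blue (451,166) and red (466,276). The orange, purple and pink parts are look-alikes. The dishes are green (155,235), red (293,245), yellow (301,165) and blue (519,225). Next I'll triangulate and make a confirming crop.

```bash
cat > h.py <<'E'
import cv2, numpy as np
HUE={"red":(174,6),"orange":(9,20),"yellow":(23,35),"green":(50,85),"blue":(100,125),"purple":(126,148),"pink":(149,172)}
def P(c):
    R=cv2.Rodrigues(np.array(c["rvec"]))[0]; K=np.array([[c["fx"],0,c["cx"]],[0,c["fy"],c["cy"]],[0,0,1]])
    return K@np.c_[R,np.array(c["tvec"])]
def blobs(c,col,smin=150,amin=40,amax=2500):
    h=cv2.cvtColor(c["pixels"],cv2.COLOR_RGB2HSV); a,b=HUE[col]; H=h[...,0]
    m=((H>=a)&(H<=b)) if a<b else ((H>=a)|(H<=b))
    m=(m&(h[...,1]>=smin)&(h[...,2]>60)).astype(np.uint8)
    n,l,s,ce=cv2.connectedComponentsWithStats(m)
    return [(s[i],ce[i]) for i in range(1,n) if amin<=s[i][4]<=amax]
def proj(c,X):
    p=P(c)@np.r_[X,1]; return p[:2]/p[2]
def tri(cs,us):
    A=[]
    for c,u in zip(cs,us):
        p=P(c); A+=[u[0]*p[2]-p[0],u[1]*p[2]-p[1]]
    X=np.linalg.svd(np.array(A))[2][-1]; X=X[:3]/X[3]
    return X,max(np.linalg.norm(proj(c,X)-u) for c,u in zip(cs,us))
def plane(c,u,z):
    p=P(c); M=p[:,:2]; k=p[:,2]*z+p[:,3]; A=np.c_[M,-np.array([*u,1.])]; s=np.linalg.solve(A,-k); return s[:2]
E
python3 - <<'E'
from h import *
from plant import arm
t=arm.read_camera("top"); s=arm.read_camera("side")
for col in HUE:
    for A,ct in blobs(t,col,90 if col=="pink" else 150):
        if not 100<ct[1]<345: continue
        for B,cs in blobs(s,col,90 if col=="pink" else 150):
            X,e=tri((t,s),(ct,cs))
            if e<4 and -.01<X[2]<.14: print(col,A.tolist(),ct.round(1),B.tolist(),cs.round(1),X.round(4),round(e,2))
a=cv2.resize(t["pixels"][130:350,110:550],None,fx=1.8,fy=1.35*1.3333)[:396]
a=cv2.resize(t["pixels"][145:345,115:545],(800,372)); b=cv2.resize(s["pixels"][130:360,200:420],(220,228),)
cv2.imwrite("pics/crop.png",cv2.resize(s["pixels"][125:415,200:420],(455,600),interpolation=cv2.INTER_CUBIC)[:,:,::-1])
E
```

```text
red [359, 153, 22, 27, 348] [370.1 166.4] [270, 164, 11, 19, 182] [275.2 173.2] [ 0.6344 -0.0775  0.1144] 2.63
red [359, 153, 22, 27, 348] [370.1 166.4] [268, 188, 19, 11, 93] [277.1 194.2] [ 0.6461 -0.0841  0.0468] 1.36
red [272, 225, 41, 41, 1316] [292.3 244.7] [295, 247, 41, 32, 1020] [314.9 262.1] [0.4796 0.0886 0.0094] 0.04
red [459, 270, 14, 13, 136] [465.6 276.2] [384, 143, 11, 18, 167] [389.3 151.3] [ 0.4015 -0.27    0.109 ] 0.2
yellow [280, 145, 41, 40, 1283] [300.3 164.6] [226, 228, 38, 29, 740] [244.9 241.2] [0.6632 0.0727 0.0116] 0.21
yellow [194, 173, 26, 26, 375] [206.2 185.8] [219, 259, 15, 24, 200] [225.8 268.9] [0.5951 0.2645 0.1088] 3.06
yellow [194, 173, 26, 26, 375] [206.2 185.8] [219, 284, 22, 16, 154] [230.3 293.3] [0.599  0.2749 0.0524] 2.1
green [135, 215, 39, 40, 1180] [154.2 234.4] [223, 345, 49, 41, 1334] [247.1 364.7] [0.5023 0.3993 0.0109] 0.14
green [370, 235, 18, 19, 107] [376.8 242.5] [339, 172, 10, 6, 46] [343.4 174.9] [ 0.4672 -0.0895  0.1361] 0.58
green [370, 235, 18, 19, 107] [376.8 242.5] [335, 197, 18, 10, 87] [343.3 202.3] [ 0.475  -0.0972  0.05
[... 188 characters left out ...]
 [357.7 149.6] [ 0.5276 -0.4154  0.0087] 0.02
blue [188, 268, 26, 22, 346] [200.9 277.6] [312, 283, 14, 24, 277] [318.8 294.9] [0.4004 0.2684 0.1022] 1.5
blue [188, 268, 26, 22, 346] [200.9 277.6] [308, 309, 24, 17, 192] [319.8 318.2] [0.4003 0.2801 0.0501] 0.83
purple [123, 283, 34, 25, 481] [141.6 294.3] [299, 338, 31, 65, 1197] [313.9 373.6] [0.3653 0.4061 0.0506] 0.2
purple [220, 311, 27, 25, 432] [233.7 322.6] [371, 270, 18, 60, 695] [378.6 301.1] [0.3039 0.2055 0.0551] 1.46
pink [186, 316, 11, 14, 56] [190.8 323. ] [352, 301, 24, 43, 415] [364.1 325.9] [0.306  0.292  0.0739] 0.29
pink [186, 316, 11, 14, 56] [190.8 323. ] [350, 339, 29, 25, 398] [363.5 352.7] [0.3038 0.3069 0.015 ] 0.97
```

View pics/crop.png

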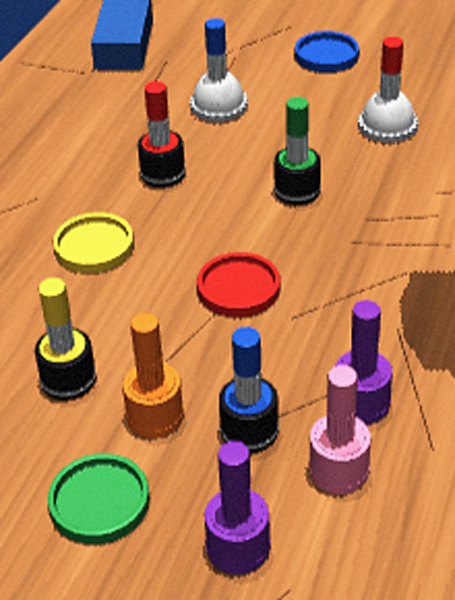

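The crop confirms that the dark straight-sided cans have red (160,160), green (297,175), yellow (63,360) and blue (248,415) rings. The white bells behind stay, and the orange, purple and pink parts are fully coloured look-alikes. Now I'll refine the positions.

```bash
python3 - <<'E'
from h import *
from plant import arm
t=arm.read_camera("top"); s=arm.read_camera("side")
for col,(x,y) in {"red":(.64,-.08),"yellow":(.595,.27),"green":(.47,-.093),"blue":(.40,.274)}.items():
    for nm,c in (("side",s),("top",t)):
        w=[]
        g=proj(c,[x,y,.109]); q=proj(c,[x,y,.05])
        for sm in (60,100):
          for B,u in blobs(c,col,sm,20,2600):
            if min(np.hypot(*(u-g)),np.hypot(*(u-q)))<15: print(col,nm,sm,B.tolist(),u.round(1),"z109",plane(c,u,.109).round(4),"z50",plane(c,u,.05).round(4))
    # dark can outline
    h=cv2.cvtColor(t["pixels"],cv2.COLOR_RGB2HSV)
    X,Y=proj(t,[x,y,.025]).astype(int); v=(h[Y-22:Y+23,X-22:X+23,2]<50).astype(np.uint8)
    k=cv2.findNonZero(v); (cx,cy),r=cv2.minEnclosingCircle(k); print("   dark",cx+X-22,cy+Y-22,r,plane(t,(cx+X-22,cy+Y-22),.035).round(4))
E
```

```text
red side 60 [270, 164, 11, 20, 185] [275.2 173.6] z109 [ 0.6429 -0.0837] z50 [ 0.6827 -0.1657]
red side 60 [268, 188, 19, 11, 98] [277.  194.2] z109 [ 0.6043 -0.0042] z50 [ 0.6411 -0.0799]
red side 100 [270, 164, 11, 20, 184] [275.2 173.6] z109 [ 0.6431 -0.0839] z50 [ 0.6828 -0.1659]
red side 100 [268, 188, 19, 11, 96] [277.1 194.2] z109 [ 0.604 -0.004] z50 [ 0.6407 -0.0798]
red top 60 [358, 153, 24, 27, 398] [370.1 167. ] z109 [ 0.6291 -0.0794] z50 [ 0.6466 -0.0832]
red top 100 [358, 153, 24, 27, 389] [370.1 166.8] z109 [ 0.6295 -0.0794] z50 [ 0.647  -0.0832]
   dark 367.54000091552734 175.54000091552734 11.552725791931152 [ 0.6315 -0.0783]
yellow side 60 [219, 259, 15, 24, 199] [225.7 269.2] z109 [0.6013 0.2654] z50 [0.6378 0.2107]
yellow side 60 [219, 284, 23, 16, 164] [230.6 293.1] z109 [0.5619 0.3224] z50 [0.5954 0.2722]
yellow side 100 [219, 259, 15, 24, 197] [225.7 269.1] z109 [0.6015 0.2651] z50 [0.6381 0.2103]
yellow side 100 [219, 284, 23, 16, 163] [230.5 293.1] z109 [0.5619 0.3225] z50 [0.5954 0.2723]
yellow top 60 [194, 173, 27, 27, 420] [206.8 186.3] z109 [0.5877 0.261 ]
[... 925 characters left out ...]
733 -0.1009]
   dark 372.8999996185303 252.10000038146973 9.98108196258545 [ 0.4602 -0.0889]
blue side 60 [312, 283, 14, 25, 296] [318.9 294.9] z109 [0.4007 0.275 ] z50 [0.4216 0.221 ]
blue side 60 [308, 309, 24, 17, 205] [319.6 318. ] z109 [0.3801 0.3291] z50 [0.3994 0.2793]
blue side 100 [312, 283, 14, 25, 293] [318.9 294.8] z109 [0.4008 0.2747] z50 [0.4217 0.2207]
blue side 100 [308, 309, 24, 17, 202] [319.7 318. ] z109 [0.3799 0.3292] z50 [0.3992 0.2794]
blue top 60 [188, 267, 27, 23, 417] [201.4 277.7] z109 [0.3967 0.2649] z50 [0.4018 0.2794]
blue top 100 [188, 267, 26, 23, 395] [201.  277.7] z109 [0.3967 0.2657] z50 [0.4017 0.2803]
   dark 208.0 280.0 11.401854515075684 [0.398  0.2685]
```

>>> {"method": "move_arm", "body": {"moves": [[[1,0.03,0.041,0.0015,0],[1,0.03,0.041,0.0015,0],[1,0.03,0.041,0.0015,0],[1,0.03,0.041,0.0015,0],[1,0.03,0.041,0.0015,0],[1,0.03,0.041,0.0015,0],[1,0.03,0.041,0.0015,0],[1,0.03,0.041,0.0015,0],[1,0.03,0.041,0.0015,0],[1,0.03,0.041,0.0015,0],[1,0.03,0.041,0.0015,0],[1,0.03,0.041,0.0015,0]]], "squeeze": 50}}

```text
time: 1.55
eef_pos: [0.5109, -0.2604, 0.245]
ee_rot: [3.09, 0.568, 0.0]
contact_force: [0.6, -0.5, -0.8]
finger_gap: 0.0856
gripper_force: 0.0
```

>>> {"method": "move_arm", "body": {"moves": [[[1,0.029,0.04,0.0015,0],[1,0.029,0.04,0.0015,0],[1,0.029,0.04,0.0015,0],[1,0.029,0.04,0.0015,0],[1,0.029,0.04,0.0015,0],[1,0.029,0.04,0.0015,0],[1,0,0,0,0],[1,0,0,0,0],[1,0,0,0,0]]]}}

```text
time: 2.45
eef_pos: [0.6403, -0.0824, 0.2515]
ee_rot: [3.09, 0.568, -0.0]
contact_force: [-1.3, -0.5, -0.1]
finger_gap: 0.0854
gripper_force: 0.0
```

```bash
python3 - <<'E'
from h import *
from plant import arm
c=arm.read_camera("wrist"); cv2.imwrite("pics/w1.png",c["pixels"][:,:,::-1]); s=arm.get_state(); print(s["eef_pos"],s["ee_rot"])
for X in ([.641,-.081,.13],[.47,-.093,.13],[.663,.073,.016]): print(proj(c,X))
E
```

```text
[ 0.64027428 -0.08259443  0.25165381] [3.08983169e+00 5.66970793e-01 3.20865855e-05]
[317.24534292 232.38690443]
[251.27100568 444.8068185 ]
[160.10433365 116.37945201]
```

View pics/w1.png

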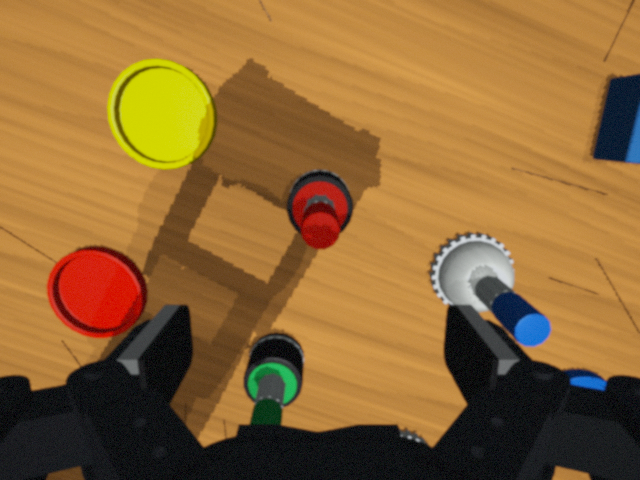

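The wrist picture shows the red cap top at (320,231), against a predicted (317,232), so it sits right under the TCP. The yellow dish is at (161,113), also as predicted. Descending to grip.

>>> {"method": "move_arm", "body": {"moves": [[[1,0.001,-0.001,-0.027,0],[1,0,0,-0.027,0],[1,0,0,-0.027,0],[1,0,0,-0.027,0],[1,0,0,-0.027,0],[1,0,0,-0.027,0],[1,0,0,-0.027,0],[1,0,0,-0.026,0],[1,0,0,0,0],[1,0,0,0,0]]]}}

```text
time: 3.5
eef_pos: [0.6413, -0.0832, 0.0909]
ee_rot: [3.09, 0.567, 0.0]
contact_force: [-0.2, 0.4, 0.2]
finger_gap: 0.0851
gripper_force: 0.0
```

>>> {"method": "move_arm", "body": {"moves": [[[0,0,0,0,0],[0,0,0,0,0],[0,0,0,0,0],[0,0,0,0,0],[0,0,0,0,0],[0,0,0,0,0],[0,0,0,0,0],[0,0,0,0,0],[0,0,0,0,0],[0,0,0,0,0]]]}}

```text
time: 4.5
eef_pos: [0.6417, -0.0827, 0.0908]
ee_rot: [3.089, 0.568, 0.001]
contact_force: [0.8, -1.4, 6.4]
finger_gap: 0.0249
gripper_force: 49.2
```

>>> {"method": "move_arm", "body": {"moves": [[[0,0,0,0.01,0],[0,0,0,0.02,0],[0,0,0,0.03,0],[0,0,0,0.03,0],[0,0,0,0.03,0],[0,0,0,0.03,0],[0,0,0,0.03,0],[0,0,0,0.02,0],[0,0,0,0.01,0],[0,0,0,0,0]]]}}

```text
time: 5.5
eef_pos: [0.6416, -0.0826, 0.2486]
ee_rot: [3.089, 0.568, 0.001]
contact_force: [0.1, -0.5, -5.9]
finger_gap: 0.0247
gripper_force: 49.8
```

>>> {"method": "move_arm", "body": {"moves": [[[0,-0.01,0.01,0,0],[0,-0.02,0.02,0,0],[0,-0.026,0.028,0,0],[0,-0.026,0.028,0,0],[0,-0.026,0.028,0,0],[0,-0.026,0.028,0,0],[0,-0.026,0.028,0,0],[0,-0.026,0.028,0,0],[0,-0.02,0.02,0,0],[0,-0.01,0.01,0,0],[0,0,0,0,0],[0,0,0,0,0]]]}}

```text
time: 6.7
eef_pos: [0.4795, 0.0882, 0.2474]
ee_rot: [3.089, 0.569, -0.0]
contact_force: [1.1, 0.2, -5.7]
finger_gap: 0.0248
gripper_force: 50.0
```

```bash
python3 - <<'E'
from h import *
from plant import arm
s=arm.get_state(); e=s["eef_pos"]; print(e,s["finger_gap"],s["contact_force"])
t=arm.read_camera("top"); sd=arm.read_camera("side");c=arm.read_camera("wrist")
cv2.imwrite("pics/s2.png",cv2.resize(sd["pixels"][130:430,200:460],(520,600))[:,:,::-1]); cv2.imwrite("pics/w2.png",c["pixels"][:,:,::-1])
for n,cam in (("side",sd),("wrist",c)):
  for col in("red","yellow","green"):
    for B,u in blobs(cam,col,120,100,20000): print(n,col,B.tolist(),u.round(1),plane(cam,u,.01).round(4))
E
```

```text
[0.47947632 0.08823176 0.24737372] 0.02478977448859627 [ 1.14025196  0.24477715 -5.66413906]
side red [384, 143, 11, 18, 167] [389.3 151.4] [ 0.4358 -0.4312]
side red [301, 186, 22, 11, 126] [311.7 191.8] [ 0.5821 -0.1692]
side red [295, 247, 41, 32, 1030] [314.8 262.2] [0.4793 0.0897]
side yellow [226, 228, 38, 29, 755] [244.7 241.4] [0.6636 0.072 ]
side yellow [219, 259, 15, 23, 196] [225.9 268.8] [0.6628 0.1723]
side yellow [219, 284, 23, 16, 160] [230.6 293.1] [0.6179 0.2382]
side green [223, 344, 49, 40, 1403] [247.1 364.6] [0.5031 0.3984]
wrist red [268, 153, 101, 73, 4434] [318.  184.3] [0.4958 0.0947]
wrist red [268, 226, 101, 181, 12796] [317.9 320.5] [0.3701 0.0471]
wrist yellow [127, 0, 29, 5, 109] [140.6   1.6] [0.5834 0.2825]
wrist yellow [360, 0, 117, 62, 5600] [416.1  25.7] [0.6467 0.0656]
wrist yellow [54, 65, 66, 73, 1962] [ 93.5 102.1] [0.4932 0.3008]
wrist yellow [0, 71, 32, 43, 1090] [13.2 93.5] [0.4756 0.3668]
wrist green [0, 0, 39, 75, 2231] [16.3 41.2] [0.5177 0.3717]
wrist green [492, 271, 55, 50, 1168] [514.5 291.7] [ 0.4663 -0.1201]
wrist green [527, 302, 63, 54, 1921] [559.1 328.8] [ 0.4469 -0.1799]
```

View pics/s2.png

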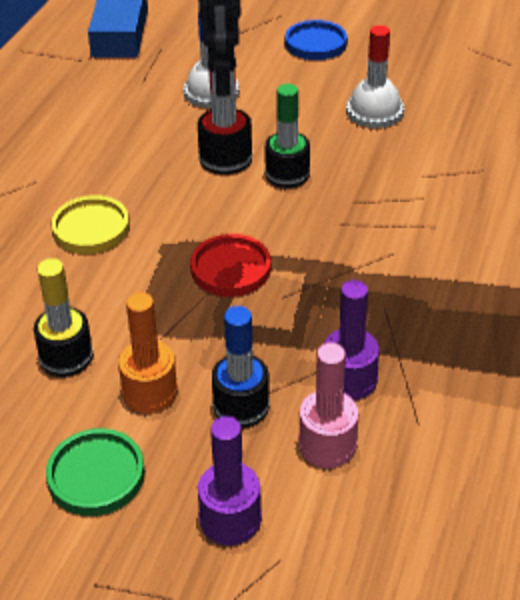

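The red joint hangs upright in the gripper at (225,140), above the red dish at (230,265). Lowering it.

>>> {"method": "move_arm", "body": {"moves": [[[0,0,0.001,-0.015,0],[0,0,0,-0.03,0],[0,0,0,-0.03,0],[0,0,0,-0.03,0],[0,0,0,-0.03,0],[0,0,0,-0.025,0],[0,0,0,-0.015,0],[0,0,0,-0.01,0],[0,0,0,-0.008,0],[0,0,0,-0.003,0],[0,0,0,0,0],[0,0,0,0,0]]]}}

```text
time: 8.05
eef_pos: [0.4797, 0.0892, 0.1014]
ee_rot: [3.09, 0.568, 0.001]
contact_force: [1.1, 0.6, -6.0]
finger_gap: 0.0247
gripper_force: 50.1
```

>>> {"method": "move_arm", "body": {"moves": [[[0,0,0,-0.003,0],[0,0,0,-0.002,0],[0,0,0,-0.0015,0],[0,0,0,0,0],[0,0,0,0,0]]]}}

```text
time: 8.55
eef_pos: [0.4794, 0.0892, 0.0959]
ee_rot: [3.09, 0.568, -0.0]
contact_force: [0.4, -0.0, -5.8]
finger_gap: 0.0248
gripper_force: 50.2
```

>>> {"method": "move_arm", "body": {"moves": [[[0,0,0,-0.001,0],[0,0,0,-0.001,0],[0,0,0,0,0],[0,0,0,0,0]]]}}

```text
time: 8.95
eef_pos: [0.4799, 0.0892, 0.0958]
ee_rot: [3.09, 0.568, 0.002]
contact_force: [-3.9, -0.7, 7.8]
finger_gap: 0.0249
gripper_force: 51.7
```

>>> {"method": "move_arm", "body": {"moves": [[[0.6,0,0,0,0],[0.8,0,0,0,0],[1,0,0,0,0],[1,0,0,0,0],[1,0,0,0,0],[1,0,0,0,0]]]}}

```text
time: 9.55
eef_pos: [0.4794, 0.0892, 0.0944]
ee_rot: [-3.09, -0.568, 0.0]
contact_force: [0.5, -0.6, -0.6]
finger_gap: 0.0856
gripper_force: 0.0
```

>>> {"method": "move_arm", "body": {"moves": [[[1,0,0,0.02,0],[1,0,0,0.04,0],[1,0,0,0.05,0],[1,0,0,0.05,0],[1,0,0,0.03,0],[1,0,0,0.016,0],[1,0,0,0,0]]]}}

```text
time: 10.25
eef_pos: [0.4798, 0.0892, 0.2507]
ee_rot: [3.09, 0.568, 0.004]
contact_force: [0.5, 1.1, -0.7]
finger_gap: 0.0855
gripper_force: 0.0
```

```bash
python3 - <<'E'
from h import *
from plant import arm
s=arm.get_state(); print(s["eef_pos"],s["finger_gap"])
c=arm.read_camera("wrist"); cv2.imwrite("pics/w3.png",c["pixels"][:,:,::-1])
for col in ("red","yellow","blue"):
  for B,u in blobs(c,col,150,60,30000): print(col,B.tolist(),u.round(1),plane(c,u,.135).round(4),plane(c,u,.016).round(4))
E
```

```text
[0.47978287 0.08920895 0.2507341 ] 0.08550018077363498
red [270, 154, 99, 100, 6405] [319.4 204.1] [0.4995 0.0964] [0.4804 0.0887]
yellow [125, 0, 39, 8, 226] [144.3   2.8] [0.5705 0.2275] [0.5839 0.2799]
yellow [361, 0, 115, 64, 5827] [416.3  26.8] [0.6131 0.0814] [0.6461 0.0668]
yellow [73, 69, 50, 70, 1391] [102.2 105.9] [0.5086 0.2366] [0.4937 0.2932]
yellow [17, 81, 21, 32, 379] [28.2 96.6] [0.4983 0.2784] [0.4787 0.3541]
blue [46, 193, 57, 55, 1332] [ 80.  217.4] [0.438  0.2342] [0.3908 0.2896]
blue [0, 216, 62, 47, 2016] [ 27.7 238.1] [0.4129 0.2623] [0.3542 0.3307]
```

View pics/w3.png

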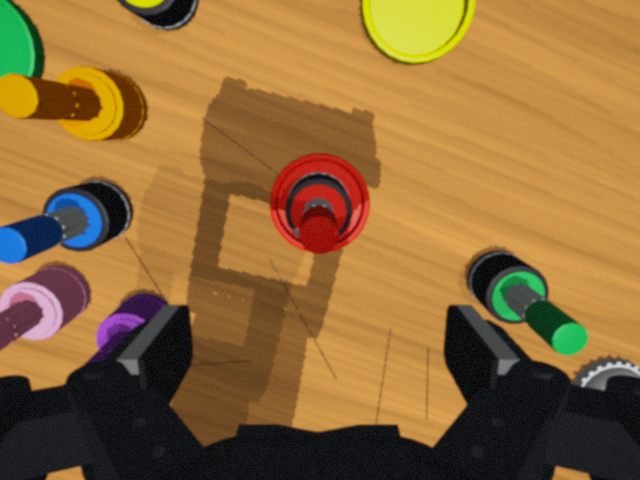

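The red joint stands centred in its dish: rim ring centre (319,204), can (318,205). Next is yellow, so I'll hover over about (0.598, 0.269).

>>> {"method": "move_arm", "body": {"moves": [[[1,0.01,0.015,0,0],[1,0.02,0.03,0,0],[1,0.025,0.04,0,0],[1,0.025,0.04,0,0],[1,0.025,0.04,0,0],[1,0.025,0.04,0,0],[1,0.02,0.025,0,0],[1,0.007,0.01,0,0],[1,0,0,0,0],[1,0,0,0,0]]]}}

```text
time: 11.3
eef_pos: [0.5967, 0.2688, 0.2482]
ee_rot: [3.089, 0.568, -0.002]
contact_force: [-0.3, 0.2, 0.2]
finger_gap: 0.0852
gripper_force: 0.0
```

```bash
cat > w.py <<'E'
import sys
from h import *
from plant import arm
c=arm.read_camera("wrist"); e=arm.get_state()["eef_pos"]; print(e)
# compact saturated blob near TCP axis at cap-top height; bright top disc fitted by ellipse
col=sys.argv[1]; g=proj(c,[e[0],e[1],.13]); print("tcp axis at z.13 ->",g.round(1))
for B,u in blobs(c,col,120,60,30000):
    if np.hypot(*(u-g))<120: print(B.tolist(),u.round(1))
cr=c["pixels"][int(g[1])-80:int(g[1])+60,int(g[0])-90:int(g[0])+90]
cv2.imwrite(f"pics/w_{col}.png",cv2.resize(cr,(720,560),interpolation=cv2.INTER_CUBIC)[:,:,::-1]); print("crop origin",int(g[0])-90,int(g[1])-80,"x4")
E
python3 w.py yellow
```

```text
[0.5967406  0.26853926 0.2487188 ]
tcp axis at z.13 -> [319.2 235.3]
[289, 181, 57, 69, 2802] [316.9 213.8]
crop origin 229 155 x4
```

View pics/w_yellow.png

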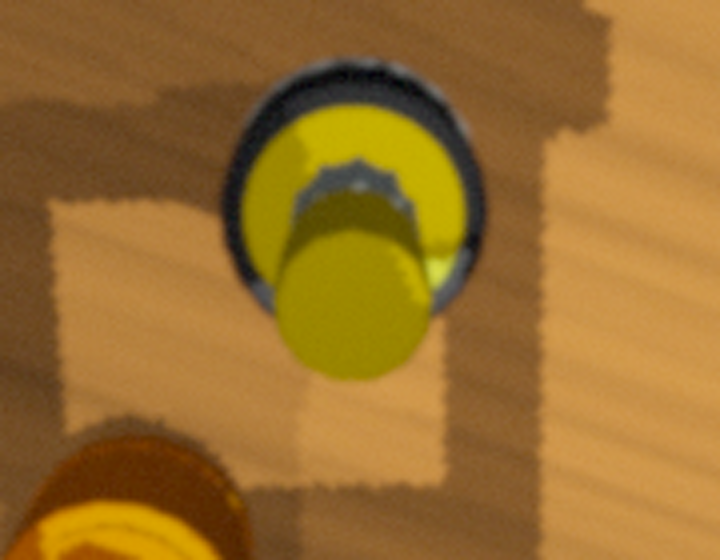

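The yellow cap top is at crop (354,304), which is pixel (317.5,231), 4 px above the TCP axis. The can under it is dark, so this is the real one. I'll shift by (+2, +2) mm and descend.

>>> {"method": "move_arm", "body": {"moves": [[[1,0.003,0.003,-0.02,0],[1,0,0,-0.03,0],[1,0,0,-0.03,0],[1,0,0,-0.03,0],[1,0,0,-0.03,0],[1,0,0,-0.03,0],[1,0,0,-0.02,0],[1,0,0,-0.02,0],[1,0,0,0,0],[1,0,0,0,0]]]}}

```text
time: 12.35
eef_pos: [0.5996, 0.2714, 0.0919]
ee_rot: [-3.09, -0.568, -0.001]
contact_force: [-0.1, 0.1, -0.0]
finger_gap: 0.0854
gripper_force: 0.0
```

>>> {"method": "move_arm", "body": {"moves": [[[0,0,0,0,0],[0,0,0,0,0],[0,0,0,0,0],[0,0,0,0,0],[0,0,0,0,0],[0,0,0,0,0],[0,0,0,0,0],[0,0,0,0,0],[0,0,0,0,0],[0,0,0,0,0]]]}}

```text
time: 13.35
eef_pos: [0.5997, 0.2714, 0.0919]
ee_rot: [3.09, 0.568, 0.001]
contact_force: [-0.1, -2.2, 4.4]
finger_gap: 0.0249
gripper_force: 49.2
```

>>> {"method": "move_arm", "body": {"moves": [[[0,0,0,0.01,0],[0,0,0,0.02,0],[0,0,0,0.03,0],[0,0,0,0.03,0],[0,0,0,0.03,0],[0,0,0,0.03,0],[0,0,0,0.03,0],[0,0,0,0.02,0],[0,0,0,0.01,0],[0,0,0,0,0]]]}}

```text
time: 14.35
eef_pos: [0.5995, 0.2715, 0.2497]
ee_rot: [-3.09, -0.568, -0.001]
contact_force: [0.1, -1.2, -7.2]
finger_gap: 0.0252
gripper_force: 49.6
```

>>> {"method": "move_arm", "body": {"moves": [[[0,0.003,-0.01,0,0],[0,0.007,-0.02,0,0],[0,0.011,-0.034,0,0],[0,0.011,-0.034,0,0],[0,0.011,-0.034,0,0],[0,0.011,-0.034,0,0],[0,0.011,-0.034,0,0],[0,0.011,-0.034,0,0],[0,0.007,-0.02,0,0],[0,0.003,-0.011,0,0],[0,0,0,0,0],[0,0,0,0,0]]]}}

```text
time: 15.55
eef_pos: [0.6637, 0.0732, 0.2488]
ee_rot: [-3.089, -0.569, 0.0]
contact_force: [-0.1, 0.5, -8.2]
finger_gap: 0.0248
gripper_force: 50.2
```

```bash
python3 - <<'E'
from h import *
from plant import arm
s=arm.get_state(); print(s["eef_pos"],s["finger_gap"],s["contact_force"])
c=arm.read_camera("side"); sd=c
for B,u in blobs(sd,"yellow",120,40,20000): print(B.tolist(),u.round(1),plane(sd,u,.01).round(4))
c=arm.read_camera("wrist"); m=blobs(c,"yellow",120,100,30000)
for B,u in m: print("w",B.tolist(),u.round(1),plane(c,u,.016).round(4))
cv2.imwrite("pics/w4.png",c["pixels"][:,:,::-1])
E
```

```text
[0.66374062 0.07316189 0.24876386] 0.024828346320476834 [-0.06660063  0.48362691 -8.21983661]
[225, 167, 21, 11, 71] [234.4 173. ] [ 0.8206 -0.19  ]
[226, 228, 38, 28, 660] [244.5 241.2] [0.6646 0.0713]
w [269, 152, 102, 76, 4916] [319.9 186.5] [0.6791 0.0783]
w [269, 231, 100, 181, 12554] [317.8 325.6] [0.5512 0.0315]
```

>>> {"method": "move_arm", "body": {"moves": [[[0,0,0,-0.015,0],[0,0,0,-0.03,0],[0,0,0,-0.03,0],[0,0,0,-0.03,0],[0,0,0,-0.03,0],[0,0,0,-0.025,0],[0,0,0,-0.015,0],[0,0,0,-0.01,0],[0,0,0,-0.01,0],[0,0,0,-0.005,0],[0,0,0,0,0],[0,0,0,0,0]]]}}

```text
time: 16.85
eef_pos: [0.6642, 0.0727, 0.0995]
ee_rot: [3.09, 0.568, 0.001]
contact_force: [0.5, 1.0, -6.9]
finger_gap: 0.0244
gripper_force: 50.1
```

>>> {"method": "move_arm", "body": {"moves": [[[0,0,0,-0.001,0],[0,0,0,0,0],[0,0,0,0,0]]]}}

```text
time: 17.15
eef_pos: [0.664, 0.0727, 0.0984]
ee_rot: [3.09, 0.568, 0.0]
contact_force: [0.2, -0.6, -7.4]
finger_gap: 0.025
gripper_force: 50.1
```

>>> {"method": "move_arm", "body": {"moves": [[[0,0,0,-0.001,0],[0,0,0,-0.001,0],[0,0,0,0,0],[0,0,0,0,0]]]}}

```text
time: 17.55
eef_pos: [0.664, 0.0727, 0.0969]
ee_rot: [3.09, 0.568, 0.001]
contact_force: [-0.1, -1.3, -3.3]
finger_gap: 0.0251
gripper_force: 50.6
```

>>> {"method": "move_arm", "body": {"moves": [[[0,0,0,-0.001,0],[0,0,0,0,0],[0,0,0,0,0]]]}}

```text
time: 17.85
eef_pos: [0.6643, 0.0726, 0.0969]
ee_rot: [3.09, 0.568, 0.002]
contact_force: [-2.4, -0.7, 6.4]
finger_gap: 0.0251
gripper_force: 51.3
```

>>> {"method": "move_arm", "body": {"moves": [[[0.6,0,0,0,0],[0.8,0,0,0,0],[1,0,0,0,0],[1,0,0,0,0],[1,0,0,0,0],[1,0,0,0,0]]]}}

```text
time: 18.45
eef_pos: [0.6639, 0.0727, 0.0959]
ee_rot: [-3.09, -0.568, -0.0]
contact_force: [-0.2, -0.1, -0.3]
finger_gap: 0.0856
gripper_force: 0.0
```

>>> {"method": "move_arm", "body": {"moves": [[[1,0,0,0.02,0],[1,0,0,0.04,0],[1,0,0,0.05,0],[1,0,0,0.05,0],[1,0,0,0.03,0],[1,0,0,0.016,0],[1,0,0,0,0]]]}}

```text
time: 19.15
eef_pos: [0.6643, 0.0727, 0.2526]
ee_rot: [3.089, 0.568, 0.004]
contact_force: [0.2, 0.4, -0.3]
finger_gap: 0.0854
gripper_force: 0.0
```

```bash
python3 - <<'E'
from h import *
from plant import arm
s=arm.get_state(); print(s["eef_pos"],s["finger_gap"])
c=arm.read_camera("wrist")
for B,u in blobs(c,"yellow",120,60,30000): print(B.tolist(),u.round(1),plane(c,u,.016).round(4))
cv2.imwrite("pics/w5.png",c["pixels"][:,:,::-1])
E
```

```text
[0.66428563 0.07270707 0.25260295] 0.08540463305480578
[268, 153, 101, 104, 6909] [318.3 204.5] [0.664  0.0728]
```

>>> {"method": "move_arm", "body": {"moves": [[[1,-0.01,-0.01,0,0],[1,-0.025,-0.02,0,0],[1,-0.032,-0.027,0,0],[1,-0.032,-0.027,0,0],[1,-0.032,-0.027,0,0],[1,-0.032,-0.027,0,0],[1,-0.032,-0.027,0,0],[1,-0.032,-0.027,0,0],[1,-0.02,-0.02,0,0],[1,-0.012,-0.01,0,0],[1,0,0,0,0],[1,0,0,0,0]]]}}

```text
time: 20.4
eef_pos: [0.4698, -0.0936, 0.2499]
ee_rot: [-3.089, -0.568, 0.001]
contact_force: [0.6, -0.6, 0.6]
finger_gap: 0.0853
gripper_force: 0.0
```

```bash
python3 w.py green
```

```text
[ 0.47003477 -0.09341686  0.24999004]
tcp axis at z.13 -> [318.8 234.2]
[300, 184, 55, 68, 2366] [327.8 217.4]
crop origin 228 154 x4
```

View pics/w_green.png

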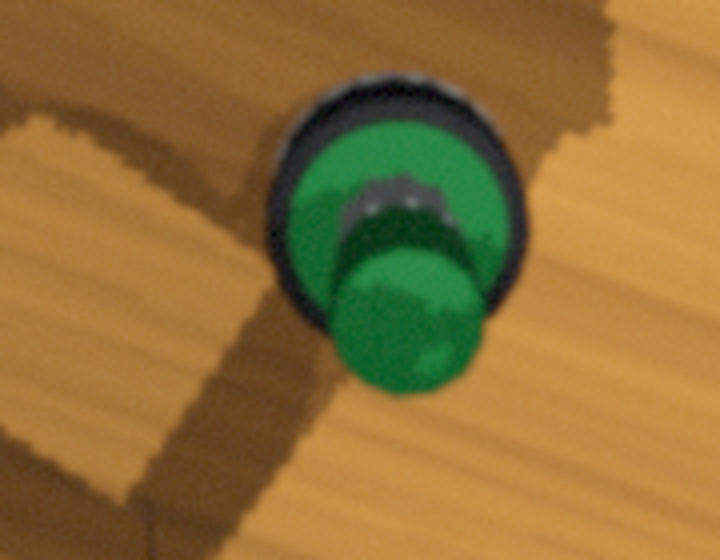

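The green cap top is at crop (407,320), which is pixel (330,234), 11 px (7 mm) right of the TCP axis. I'll shift by (+2.6, −6.9) mm and descend.

>>> {"method": "move_arm", "body": {"moves": [[[1,0.0035,-0.009,-0.02,0],[1,0,0,-0.03,0],[1,0,0,-0.03,0],[1,0,0,-0.03,0],[1,0,0,-0.03,0],[1,0,0,-0.03,0],[1,0,0,-0.022,0],[1,0,0,-0.02,0],[1,0,0,0,0],[1,0,0,0,0]]]}}

```text
time: 21.45
eef_pos: [0.4725, -0.1006, 0.0917]
ee_rot: [-3.09, -0.569, 0.0]
contact_force: [0.4, -1.1, -0.0]
finger_gap: 0.085
gripper_force: 0.0
```

>>> {"method": "move_arm", "body": {"moves": [[[0,0,0,0,0],[0,0,0,0,0],[0,0,0,0,0],[0,0,0,0,0],[0,0,0,0,0],[0,0,0,0,0],[0,0,0,0,0],[0,0,0,0,0],[0,0,0,0,0],[0,0,0,0,0]]]}}

```text
time: 22.45
eef_pos: [0.4725, -0.1007, 0.0919]
ee_rot: [3.089, 0.568, 0.001]
contact_force: [-1.4, -1.3, 5.9]
finger_gap: 0.025
gripper_force: 49.1
```

>>> {"method": "move_arm", "body": {"moves": [[[0,0,0,0.01,0],[0,0,0,0.02,0],[0,0,0,0.03,0],[0,0,0,0.03,0],[0,0,0,0.03,0],[0,0,0,0.03,0],[0,0,0,0.03,0],[0,0,0,0.03,0],[0,0,0,0.02,0],[0,0,0,0.01,0],[0,0,0,0,0]]]}}

```text
time: 23.55
eef_pos: [0.4724, -0.1006, 0.2721]
ee_rot: [3.089, 0.568, 0.001]
contact_force: [-0.1, 0.3, -8.3]
finger_gap: 0.0249
gripper_force: 50.0
```

>>> {"method": "move_arm", "body": {"moves": [[[0,0.0025,0.02,0,0],[0,0.0025,0.03,0,0],[0,0.0025,0.038,0,0],[0,0.0025,0.038,0,0],[0,0.0025,0.038,0,0],[0,0.0025,0.038,0,0],[0,0.0025,0.038,0,0],[0,0.0025,0.038,0,0],[0,0.0025,0.038,0,0],[0,0.0025,0.038,0,0],[0,0.0025,0.038,0,0],[0,0.0025,0.038,0,0]]]}}

```text
time: 24.75
eef_pos: [0.4944, 0.2231, 0.2699]
ee_rot: [3.089, 0.568, -0.003]
contact_force: [1.0, -1.3, -6.7]
finger_gap: 0.0251
gripper_force: 50.2
```

>>> {"method": "move_arm", "body": {"moves": [[[0,0.002,0.038,0,0],[0,0.002,0.038,0,0],[0,0.002,0.038,0,0],[0,0.002,0.038,0,0],[0,0.002,0.038,0,0],[0,0,0.03,0,0],[0,0,0.016,0,0],[0,0,0,0,0],[0,0,0,0,0],[0,0,0,0,0]]]}}

```text
time: 25.75
eef_pos: [0.5024, 0.3981, 0.2714]
ee_rot: [3.09, 0.567, -0.0]
contact_force: [-0.2, -0.8, -7.7]
finger_gap: 0.0251
gripper_force: 50.3
```

```bash
python3 - <<'E'
from h import *
from plant import arm
s=arm.get_state(); print(s["eef_pos"],s["finger_gap"],s["contact_force"])
c=arm.read_camera("side")
for B,u in blobs(c,"green",120,40,20000): print(B.tolist(),u.round(1),plane(c,u,.01).round(4))
c=arm.read_camera("wrist")
for B,u in blobs(c,"green",120,100,30000): print("w",B.tolist(),u.round(1),plane(c,u,.016).round(4))
print(proj(c,[.5027,.399,.016]))
E
```

```text
[0.50239948 0.39814586 0.27140138] 0.02507010623467237 [-0.18928304 -0.763425   -7.69760808]
[220, 272, 28, 18, 213] [234.  282.6] [0.6254 0.2069]
[223, 345, 49, 43, 1578] [247.1 365.7] [0.5021 0.4007]
w [271, 151, 94, 69, 4121] [315.2 181.9] [0.5177 0.4074]
w [269, 229, 99, 180, 11245] [317.1 323.3] [0.3817 0.3539]
[317.91984795 199.73223745]
```

>>> {"method": "move_arm", "body": {"moves": [[[0,0,0.0015,-0.015,0],[0,0,0,-0.03,0],[0,0,0,-0.03,0],[0,0,0,-0.03,0],[0,0,0,-0.03,0],[0,0,0,-0.03,0],[0,0,0,-0.025,0],[0,0,0,-0.02,0],[0,0,0,-0.01,0],[0,0,0,-0.01,0],[0,0,0,0,0],[0,0,0,0,0]]]}}

```text
time: 27.05
eef_pos: [0.5025, 0.4002, 0.0996]
ee_rot: [-3.089, -0.568, -0.001]
contact_force: [0.6, -0.4, -7.1]
finger_gap: 0.025
gripper_force: 50.3
```

>>> {"method": "move_arm", "body": {"moves": [[[0,0,0,-0.001,0],[0,0,0,-0.001,0],[0,0,0,0,0],[0,0,0,0,0]]]}}

```text
time: 27.45
eef_pos: [0.5023, 0.4001, 0.0976]
ee_rot: [-3.09, -0.568, -0.0]
contact_force: [0.1, -0.1, -7.2]
finger_gap: 0.0247
gripper_force: 50.3
```

>>> {"method": "move_arm", "body": {"moves": [[[0,0,0,-0.001,0],[0,0,0,0,0],[0,0,0,0,0]]]}}

```text
time: 27.75
eef_pos: [0.5024, 0.4002, 0.097]
ee_rot: [-3.089, -0.568, -0.001]
contact_force: [-0.7, 0.2, -3.8]
finger_gap: 0.0246
gripper_force: 50.7
```

>>> {"method": "move_arm", "body": {"moves": [[[0,0,0,-0.001,0],[0,0,0,0,0],[0,0,0,0,0]]]}}

```text
time: 28.05
eef_pos: [0.5026, 0.4002, 0.0969]
ee_rot: [-3.089, -0.568, -0.002]
contact_force: [-2.7, -1.4, 5.9]
finger_gap: 0.0247
gripper_force: 51.6
```

>>> {"method": "move_arm", "body": {"moves": [[[0.6,0,0,0,0],[0.8,0,0,0,0],[1,0,0,0,0],[1,0,0,0,0],[1,0,0,0,0],[1,0,0,0,0]]]}}

```text
time: 28.65
eef_pos: [0.5023, 0.4, 0.0959]
ee_rot: [3.09, 0.568, -0.0]
contact_force: [-0.2, 0.2, -0.6]
finger_gap: 0.0858
gripper_force: 0.0
```

>>> {"method": "move_arm", "body": {"moves": [[[1,0,0,0.02,0],[1,0,0,0.04,0],[1,0,0,0.05,0],[1,0,0,0.05,0],[1,0,0,0.03,0],[1,0,0,0.015,0],[1,0,0,0,0]]]}}

```text
time: 29.35
eef_pos: [0.5026, 0.4003, 0.2516]
ee_rot: [-3.089, -0.568, -0.004]
contact_force: [-0.9, -1.2, -0.9]
finger_gap: 0.0854
gripper_force: 0.0
```

```bash
python3 - <<'E'
from h import *
from plant import arm
c=arm.read_camera("wrist")
for B,u in blobs(c,"green",120,60,30000): print(B.tolist(),u.round(1),plane(c,u,.016).round(4))
E
```

```text
[271, 153, 99, 101, 6115] [319.7 203.3] [0.5038 0.4   ]
```

>>> {"method": "move_arm", "body": {"moves": [[[1,-0.008,-0.01,0,0],[1,-0.02,-0.025,0,0],[1,-0.025,-0.03,0,0],[1,-0.025,-0.03,0,0],[1,-0.025,-0.03,0,0],[1,-0.02,-0.025,0,0],[1,-0.014,-0.015,0,0],[1,0,0,0,0],[1,0,0,0,0]]]}}

```text
time: 30.3
eef_pos: [0.3994, 0.2761, 0.2489]
ee_rot: [3.09, 0.568, -0.001]
contact_force: [-0.1, -0.6, 0.2]
finger_gap: 0.0851
gripper_force: 0.0
```

```bash
python3 w.py blue
```

```text
[0.39963117 0.27640323 0.24896983]
tcp axis at z.13 -> [318.7 234.5]
[290, 182, 57, 68, 2657] [318.3 214.4]
crop origin 228 154 x4
```

View pics/w_blue.png

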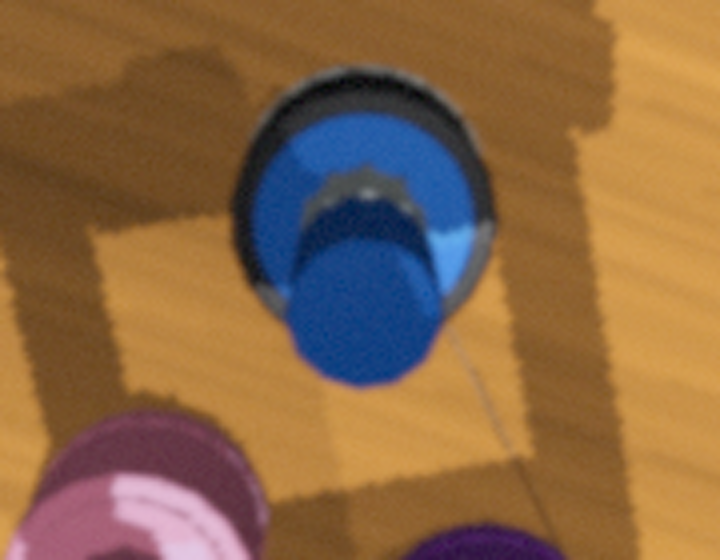

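The blue cap top is at crop (366,310), which is pixel (319.5,231.5), on a dark can. The pink and purple look-alikes below have enough clearance. I'll shift 2 mm and descend.

>>> {"method": "move_arm", "body": {"moves": [[[1,0.0025,0.001,-0.02,0],[1,0,0,-0.03,0],[1,0,0,-0.03,0],[1,0,0,-0.03,0],[1,0,0,-0.03,0],[1,0,0,-0.03,0],[1,0,0,-0.02,0],[1,0,0,-0.02,0],[1,0,0,0,0],[1,0,0,0,0]]]}}

```text
time: 31.35
eef_pos: [0.4016, 0.2772, 0.0924]
ee_rot: [-3.09, -0.568, 0.0]
contact_force: [-0.2, 0.6, 0.0]
finger_gap: 0.0858
gripper_force: 0.0
```

>>> {"method": "move_arm", "body": {"moves": [[[0,0,0,0,0],[0,0,0,0,0],[0,0,0,0,0],[0,0,0,0,0],[0,0,0,0,0],[0,0,0,0,0],[0,0,0,0,0],[0,0,0,0,0],[0,0,0,0,0],[0,0,0,0,0]]]}}

```text
time: 32.35
eef_pos: [0.4016, 0.277, 0.0926]
ee_rot: [3.09, 0.568, 0.001]
contact_force: [-0.1, -2.4, 6.1]
finger_gap: 0.0248
gripper_force: 49.0
```

>>> {"method": "move_arm", "body": {"moves": [[[0,0,0,0.01,0],[0,0,0,0.02,0],[0,0,0,0.03,0],[0,0,0,0.03,0],[0,0,0,0.03,0],[0,0,0,0.03,0],[0,0,0,0.03,0],[0,0,0,0.03,0],[0,0,0,0.02,0],[0,0,0,0.01,0],[0,0,0,0,0]]]}}

```text
time: 33.45
eef_pos: [0.4015, 0.2771, 0.2729]
ee_rot: [-3.089, -0.568, -0.001]
contact_force: [0.4, -0.0, -6.7]
finger_gap: 0.0251
gripper_force: 49.5
```

>>> {"method": "move_arm", "body": {"moves": [[[0,0.0067,-0.015,0,0],[0,0.0067,-0.03,0,0],[0,0.0067,-0.037,0,0],[0,0.0067,-0.037,0,0],[0,0.0067,-0.037,0,0],[0,0.0067,-0.037,0,0],[0,0.0067,-0.037,0,0],[0,0.0067,-0.037,0,0],[0,0.0067,-0.037,0,0],[0,0.0067,-0.037,0,0],[0,0.0067,-0.037,0,0],[0,0.0067,-0.037,0,0]]]}}

```text
time: 34.65
eef_pos: [0.4613, -0.0359, 0.271]
ee_rot: [-3.089, -0.568, 0.002]
contact_force: [0.3, -0.4, -6.0]
finger_gap: 0.0251
gripper_force: 49.9
```

>>> {"method": "move_arm", "body": {"moves": [[[0,0.0067,-0.037,0,0],[0,0.0067,-0.037,0,0],[0,0.0067,-0.037,0,0],[0,0.0067,-0.037,0,0],[0,0.0067,-0.037,0,0],[0,0.0067,-0.037,0,0],[0,0.0067,-0.037,0,0],[0,0.0067,-0.037,0,0],[0,0.0067,-0.037,0,0],[0,0.0067,-0.037,0,0],[0,0.0067,-0.037,0,0],[0,0.0067,-0.037,0,0]]]}}

```text
time: 35.85
eef_pos: [0.5213, -0.3689, 0.2706]
ee_rot: [-3.088, -0.568, 0.002]
contact_force: [0.3, 0.6, -6.0]
finger_gap: 0.0247
gripper_force: 49.9
```

>>> {"method": "move_arm", "body": {"moves": [[[0,0.0067,-0.037,0,0],[0,0,-0.02,0,0],[0,0,-0.0073,0,0],[0,0,0,0,0],[0,0,0,0,0],[0,0,0,0,0]]]}}

```text
time: 36.45
eef_pos: [0.5271, -0.4145, 0.2724]
ee_rot: [3.089, 0.57, 0.0]
contact_force: [-0.3, 0.1, -6.7]
finger_gap: 0.0247
gripper_force: 50.2
```

```bash
python3 - <<'E'
from h import *
from plant import arm
s=arm.get_state(); print(s["eef_pos"],s["finger_gap"],s["contact_force"])
c=arm.read_camera("side")
for B,u in blobs(c,"blue",120,40,20000): print(B.tolist(),u.round(1),plane(c,u,.01).round(4))
c=arm.read_camera("wrist")
for B,u in blobs(c,"blue",120,100,30000): print("w",B.tolist(),u.round(1),plane(c,u,.016).round(4))
print(proj(c,[.5276,-.4154,.016]))
E
```

```text
[ 0.52710021 -0.4145295   0.27242725] 0.024731193100481677 [-0.28292084  0.05738332 -6.68483837]
[352, 76, 16, 7, 52] [359.7  79.3] [ 0.6605 -0.8888]
[244, 123, 29, 36, 796] [257.7 140. ] [ 0.8345 -0.3778]
[299, 134, 10, 18, 149] [303.8 142.5] [ 0.694  -0.4049]
[343, 140, 30, 20, 481] [357.6 149.7] [ 0.5272 -0.4128]
w [119, 0, 40, 15, 366] [141.7   5.1] [ 0.6305 -0.2129]
w [273, 151, 94, 71, 4410] [319.7 183.9] [ 0.5421 -0.41  ]
w [269, 230, 99, 179, 12163] [318.  322.9] [ 0.4068 -0.4599]
[319.54398112 199.99620457]
```

>>> {"method": "move_arm", "body": {"moves": [[[0,0,-0.001,-0.015,0],[0,0,0,-0.03,0],[0,0,0,-0.03,0],[0,0,0,-0.03,0],[0,0,0,-0.03,0],[0,0,0,-0.03,0],[0,0,0,-0.025,0],[0,0,0,-0.02,0],[0,0,0,-0.01,0],[0,0,0,-0.01,0],[0,0,0,0,0],[0,0,0,0,0]]]}}

```text
time: 37.75
eef_pos: [0.5273, -0.4164, 0.1004]
ee_rot: [3.089, 0.568, 0.001]
contact_force: [1.0, 0.5, -4.6]
finger_gap: 0.0248
gripper_force: 50.1
```

>>> {"method": "move_arm", "body": {"moves": [[[0,0,0,-0.001,0],[0,0,0,-0.001,0],[0,0,0,0,0],[0,0,0,0,0]]]}}

```text
time: 38.15
eef_pos: [0.5271, -0.4162, 0.0983]
ee_rot: [3.09, 0.568, 0.0]
contact_force: [-0.4, 0.2, -6.8]
finger_gap: 0.0252
gripper_force: 50.1
```

>>> {"method": "move_arm", "body": {"moves": [[[0,0,0,-0.001,0],[0,0,0,0,0],[0,0,0,0,0]]]}}

```text
time: 38.45
eef_pos: [0.5271, -0.4163, 0.0977]
ee_rot: [3.089, 0.568, 0.0]
contact_force: [0.3, -0.4, -3.3]
finger_gap: 0.0245
gripper_force: 50.4
```

>>> {"method": "move_arm", "body": {"moves": [[[0,0,0,-0.001,0],[0,0,0,0,0],[0,0,0,0,0]]]}}

```text
time: 38.75
eef_pos: [0.5273, -0.4165, 0.0977]
ee_rot: [3.089, 0.568, 0.001]
contact_force: [-1.8, 0.5, 5.5]
finger_gap: 0.0248
gripper_force: 51.3
```

Contact felt. Release and rise, then move the arm aside and check everything.

>>> {"method": "move_arm", "body": {"moves": [[[0.6,0,0,0,0],[0.8,0,0,0,0],[1,0,0,0,0],[1,0,0,0,0],[1,0,0,0,0],[1,0,0,0,0]]]}}

```text
time: 39.35
eef_pos: [0.527, -0.4162, 0.0966]
ee_rot: [-3.09, -0.568, 0.0]
contact_force: [-0.4, -0.3, -0.4]
finger_gap: 0.0853
gripper_force: 0.0
```

>>> {"method": "move_arm", "body": {"moves": [[[1,0,0,0.02,0],[1,0,0,0.04,0],[1,0,0,0.05,0],[1,0,0,0.05,0],[1,0,0,0.03,0],[1,-0.03,-0.03,0.016,0],[1,-0.03,-0.03,0,0],[1,-0.03,-0.03,0,0],[1,-0.03,-0.03,0,0],[1,-0.03,-0.03,0,0],[1,0,0,0,0],[1,0,0,0,0]]]}}

```text
time: 40.55
eef_pos: [0.4143, -0.5289, 0.2522]
ee_rot: [3.09, 0.566, 0.001]
contact_force: [0.8, 0.7, 0.4]
finger_gap: 0.0852
gripper_force: 0.0
```

```bash
python3 - <<'E'
from h import *
from plant import arm
t=arm.read_camera("top"); s=arm.read_camera("side")
a=cv2.resize(t["pixels"][110:350],(640,240)); b=s["pixels"][110:420,180:480]
b=cv2.resize(b,(348,360)); o=np.zeros((600,640,3),np.uint8); o[:240]=a; o[240:,:348]=b
cv2.imwrite("pics/final.png",o[:,:,::-1]); print(arm.get_state()["eef_pos"])
E
```

```text
[ 0.41510646 -0.52816608  0.25184156]
```

View pics/final.png

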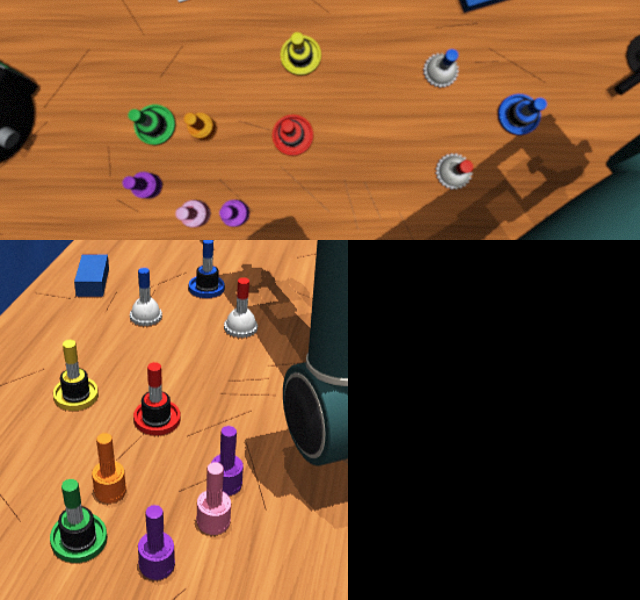

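All four joints stand upright in the dishes of their own colour, seen from above at yellow (300,54), red (293,134), green (154,124) and blue (519,114). The bells at (441,70) and (455,171) have not moved.

```bash
python3 -c "
from plant import arm
print(arm.job_done())"
```

```text
the job is handed in; nothing more can be done
None
```

The job is handed in: in the last pictures all four inner joints stand upright in the dishes of their own colour and both domed bells are where they were, about 41 s in; the judge returned no verdict.

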